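# Weigh in the full pot

### The job

Of the three identical closed steel pots on the polishing bench one is full and two are empty, which only their weight tells: lift them by their swing-up wire handles to find the full one and stand it upright in the middle of the bench scale's pan, setting it down gently. Leave the two empty pots standing upright on the bench close to where they were (within 8 cm). Do not tip any pot over on the way, and leave the other things on the bench where they are.

Things in the scene. Friction and masses are not known exactly. Their poses are not given: they have to be found in the camera images.
- pot_a: Closed steel pot, one of three that look the same: round, 94 mm in diameter (too wide for the gripper), 80 mm high to the flat top of its fixed lid, with a wire handle. Empty pots weigh about 0.24 kg, the full one 0.6 to 0.77 kg; which pot is full is different each time and cannot be seen. Origin: centre of the underside; z up; the handle's pivots lie on its y axis, 75 mm up.
- bail_a (a joint): Lean of pot_a's wire handle in rad: 0 upright, positive leaning to the pot's +x, negative to -x, stops at +-0.8. The hinge is lightly stiff (0.015 N m), so the handle stays where it is left; under load the pot hangs upright below it. Clamping the wire hard stops it turning between the pads; held loosely it turns freely.
- grip_a (a point): Middle of the straight top bar of pot_a's handle: round wire 6 mm thick, 60 mm long along this frame's y; z points away from the pivots, which are 85 mm below along this frame's -z. With the handle upright the bar is 160 mm above the pot's underside.
- pot_b: Closed steel pot, one of three that look the same: round, 94 mm in diameter (too wide for the gripper), 80 mm high to the flat top of its fixed lid, with a wire handle. Empty pots weigh about 0.24 kg, the full one 0.6 to 0.77 kg; which pot is full is different each time and cannot be seen. Origin: centre of the underside; z up; the handle's pivots lie on its y axis, 75 mm up.
- bail_b (a joint): Lean of pot_b's wire handle in rad: 0 upright, positive leaning to the pot's +x, negative to -x, stops at +-0.8. The hinge is lightly stiff (0.015 N m), so the handle stays where it is left; under load the pot hangs upright below it. Clamping the wire hard stops it turning between the pads; held loosely it turns freely.
- grip_b (a point): Middle of the straight top bar of pot_b's handle: round wire 6 mm thick, 60 mm long along this frame's y; z points away from the pivots, which are 85 mm below along this frame's -z. With the handle upright the bar is 160 mm above the pot's underside.
- pot_c: Closed steel pot, one of three that look the same: round, 94 mm in diameter (too wide for the gripper), 80 mm high to the flat top of its fixed lid, with a wire handle. Empty pots weigh about 0.24 kg, the full one 0.6 to 0.77 kg; which pot is full is different each time and cannot be seen. Origin: centre of the underside; z up; the handle's pivots lie on its y axis, 75 mm up.
- bail_c (a joint): Lean of pot_c's wire handle in rad: 0 upright, positive leaning to the pot's +x, negative to -x, stops at +-0.8. The hinge is lightly stiff (0.015 N m), so the handle stays where it is left; under load the pot hangs upright below it. Clamping the wire hard stops it turning between the pads; held loosely it turns freely.
- grip_c (a point): Middle of the straight top bar of pot_c's handle: round wire 6 mm thick, 60 mm long along this frame's y; z points away from the pivots, which are 85 mm below along this frame's -z. With the handle upright the bar is 160 mm above the pot's underside.
- scale: Bench spring scale, fixed: grey base 130 x 130 mm and 48 mm high, round aluminium pan 144 mm in diameter above it, dial on the -x face. Origin: centre of the base's underside. It stands to the left or to the right of the pots.
- pan_top (a point): Centre of the top face of the scale's pan, 70 mm above the bench when unloaded; it goes down with the pan.
- pan (a joint): How far the pan has sunk, in m: 0 unloaded, 0.015 at its lower stop; about 2.5 mm per newton. Under an empty pot it sinks about 6 mm or less, under the full pot 13 to 15 mm.
- stand: Fixed round steel stand with an upright rod, 130 mm diameter, 125 mm high, on the other side of the pots than the scale; an obstacle. Origin: centre of its underside.
- loupe: Bystander, loose: folding black eye loupe lying flat, 38 mm round, 22 mm high, steel tab to one side. Origin on its underside, in the middle.
- tang: Bystander, loose: red polishing tang (bar 150 mm long on feet, 45 mm high). Origin on its underside, in the middle.
- oiler: Bystander, loose: white plastic bottle, blue cap, 40 mm diameter, 110 mm high. Origin on its underside, in the middle.
- jar: Bystander, loose: small glass jar, white lid, 48 mm diameter, 55 mm high. Origin on its underside, in the middle.
- tweezers: Bystander, loose: steel tweezers lying flat, 115 mm long, 6 mm thick. Origin on its underside, in the middle.
- dop: Bystander, loose: small brass dop standing up, 34 mm diameter, 42 mm high. Origin on its underside, in the middle.
Not all that is in view belongs to the job. Leave any pink look-alike of the pot_c alone.

How it is judged (in metres and radians):
At the end, for the whole second after the job is handed in: The full pot alone stands upright (within 7 degrees) on the scale's pan, its centre within 30 mm of the pan's centre, with the pan sunk more than 9 mm; the two others stand upright on the bench within 80 mm of where they started; all at rest (value of joint pan above 0.009 m and ((horizontal distance between pot_a and pan_top below 0.03 m and z of pot_a in the frame of pan_top between -0.004 and 0.005 m and angle between each of pot_a, pot_b, pot_c's own z axis and vertical below 0.12 rad and linear speed of each of pot_a, pot_b, pot_c below 0.03 m/s and height (world z) of each of pot_b, pot_c below 0.006 m and distance of each of pot_b, pot_c from where it was at the start of the episode below 0.08 m) or (horizontal distance between pot_b and pan_top below 0.03 m and z of pot_b in the frame of pan_top between -0.004 and 0.005 m and angle between each of pot_a, pot_b, pot_c's own z axis and vertical below 0.12 rad and linear speed of each of pot_a, pot_b, pot_c below 0.03 m/s and height (world z) of each of pot_a, pot_c below 0.006 m and distance of each of pot_a, pot_c from where it was at the start of the episode below 0.08 m) or (horizontal distance between pot_c and pan_top below 0.03 m and z of pot_c in the frame of pan_top between -0.004 and 0.005 m and angle between each of pot_a, pot_b, pot_c's own z axis and vertical below 0.12 rad and linear speed of each of pot_a, pot_b, pot_c below 0.03 m/s and height (world z) of each of pot_a, pot_b below 0.006 m and distance of each of pot_a, pot_b from where it was at the start of the episode below 0.08 m))); the robot touches nothing.
It fails at once if a pot is tipped by more than about 35 degrees (angle between any of pot_a, pot_b, pot_c's own z axis and vertical above 0.6 rad).
It fails at once if a bystander is moved by more than 30 mm (distance of any of loupe, tang, oiler, jar, tweezers, dop from where it was at the start of the episode above 0.03 m).
It fails at once if the pan or its base is hit hard (over 40 N) (contact force between scale and anything else above 40 N).
It also fails if it takes over 72 s, if anything falls off the work surface, if the arm or the gripper's body presses on something with over 40 N, if the wrist force passes 120 N, or if a joint passes its speed limit or range.

### The arm

A 6-joint arm with a two-finger parallel gripper is mounted at the origin on the work surface. World frame = base frame: x ahead of the robot, y to its left, z up, the work surface at z = 0. Lengths are in m, angles in degrees, forces in N, time in s.
With the tool pointing down it reaches from about 0.35 to 0.875 m from the base axis. Payload 4.2 kg.
Tool frame: the origin (TCP) lies on the centre line of the jaws, within the pads' length; the fingertips stand r.tip_extent ahead of it and the grasp point (between the pads) lies 11 mm behind it (r.tip_extent is the distance from the TCP to the fingertips, in m); z points along the fingers, y is the line along which they close (so a half turn about z gives the same grasp; the last joint's range is limited). The gripper opens to 87 mm and grips with 3 to 60 N. Pads are 19 mm wide; open, the fingers measure 117 mm over their backs; the gripper's body (75 mm by 190 mm) begins 51 mm behind the grasp point.
Start: joints at [77.899, 22.042, 0.453, 0, -68.411, -14.817], TCP at [0.283, 0.557, 0.231] pointing down, gripper open.
Joint ranges: [-179.83, 179.83], [-69.29, 118.12], [-61.27, 80.66], [-181.25, 117.63], [-171.15, -9.14], [-177.46, 177.46]. Speed limits (degrees/s): [159.86, 159.86, 180, 180, 180, 180].

### API

Orientations are given as a 3x3 rotation matrix whose columns are the frame's x, y, z axes.
In Python, from station import r gives the robot as it stands.
- The arm moves only by the shell command python3 -m jog 'ROWS'. ROWS is text: rows parted by semicolons, each of 5 numbers parted by spaces: the opening, from 0 (shut) to 1 (fully open), then the shift along the world's x, y, z in mm, then the turn about the world's z in degrees. In form: hand dx dy dz roll; .... A call has 1 to 5 rows; each row shifts and turns the commanded pose from where the row before left it; what a row does not reach is not made up. A row lasts 1/8 s, in which the tool goes at most 62.5 mm and 10.7 degrees, less where a joint would pass 70% of its speed; a pose out of reach is approached as far as the arm can. A call is refused whole if a number of a shift passes 62.5 or a number of a turn 10.7, either way. A call with a gripper value outside its range is refused whole. The fingers move at their own pace and stop on an object; the grip force is fixed at half the most. Time passes only in rows, so rows that do not move let the fingers close. It gives the time, the measured TCP pose, the force, the opening and the grip force at its end, in the units of the state.
- r.sense(): the state, without advancing time (a new reading comes with each control period).
- r.capture(name): name is "scene" or "top"; returns a dict with "pixels" (384x512x3 uint8, red, green, blue), "fovy" (degrees; the focal length in pixels is half the picture's height over the tangent of half this angle, whatever the lens; pixels are square), "cx", "cy" (the principal point, pixels), "origin" and "orientation" of the camera in the world. Camera axes: x right, y down, z forward; pixel columns grow to the right and rows downward; lengths in m; the calibration is good to about 2 mm. A picture is of the moment at which its call begins. There is no depth.
- r.finish_job(): hands the job in; it is judged then, once.
The state is a dict: "time_s": time; "joints": joint angles; "joint_velocities": joint speeds; "effort": joint torques, N m; "tcp_pos": TCP position; "ee_rot": TCP orientation; "wrist_force": force on the tool from outside, world axes, zero at the start; "moment": the same for the moment, N m; "gripper_width": opening from 0.0 (shut) to 1.0 (fully open); "gripper_force": force on a finger pad.
Only numpy, scipy, OpenCV 4.12 (cv2) and the standard library are available. Lean on these libraries where they do the work, as an engineer would, in place of code of your own. Each camera call takes 0.05 s, during which the arm holds its last target. There are 200 camera calls.

## Working session

There is one attempt and no reset: what is moved stays moved. The work goes in short steps, Python scripts to look and compute and a shell command to move; the robot and the scene stay as the last step left them, time stands still between calls to the robot, and variables do not carry over. Pictures are saved under pics/ and viewed, at most 10 in all, crops included, and the job is handed in when it is done.

```bash
mkdir -p pics; ls
python3 - <<'E'
from station import r
import cv2,pickle
s=r.sense(); print({k:s[k] for k in('time_s','tcp_pos','ee_rot','wrist_force','gripper_width')}, r.tip_extent)
d={}
for n in("scene","top"):
    c=r.capture(n); d[n]=c; print(n,c['fovy'],c['cx'],c['cy'],c['origin'],c['orientation'])
    cv2.imwrite(f'pics/{n}0.png',cv2.resize(c['pixels'][:,:,::-1],(800,600),interpolation=cv2.INTER_CUBIC))
pickle.dump(d,open('c0.pkl','wb'))
E
```

```text
pics
{'time_s': 0.0, 'tcp_pos': array([0.28266222, 0.55679205, 0.22947176]), 'ee_rot': array([[ 8.91584731e-01, -4.52853046e-01, -8.86365350e-04],
       [-4.52853903e-01, -8.91582591e-01, -1.95577504e-03],
       [ 9.54107698e-05,  2.14513317e-03, -9.99997695e-01]]), 'wrist_force': array([ 0.09468172,  0.06044672, -0.31639865]), 'gripper_width': 1.0003132890822095} 0.008
scene 56.27362973517912 259.0692432935335 190.4270735496398 [ 1.17271082 -0.00804502  0.711874  ] [[ 0.02300595  0.68723767 -0.72606825]
 [ 0.99961255 -0.00443113  0.02747923]
 [ 0.01566746 -0.72641913 -0.68707335]]
top 52.61100295720474 256.7951636513256 187.05153553368504 [0.42041735 0.00988601 1.08519018] [[-0.02794066 -0.99279151  0.11655187]
 [-0.99946445  0.02575926 -0.02018084]
 [ 0.01703307 -0.11705332 -0.99297955]]
```

View pics/scene0.png

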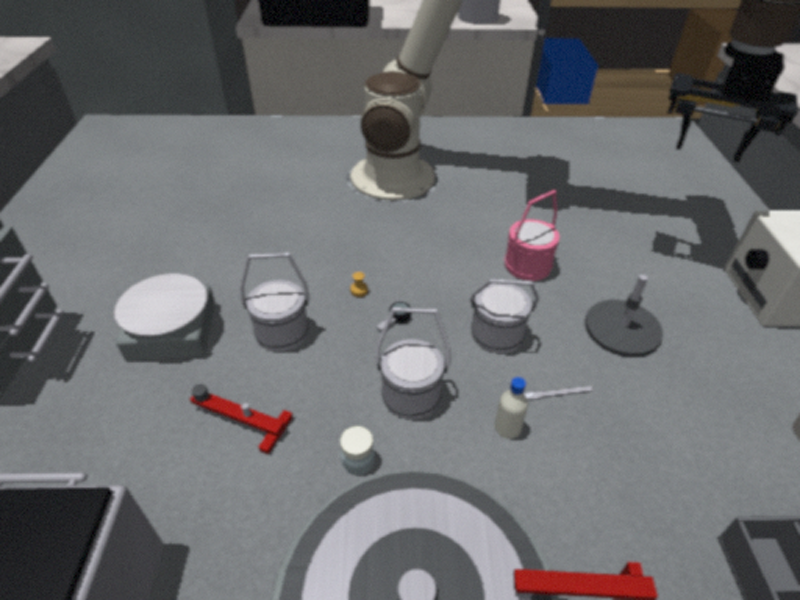

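View pics/top0.png

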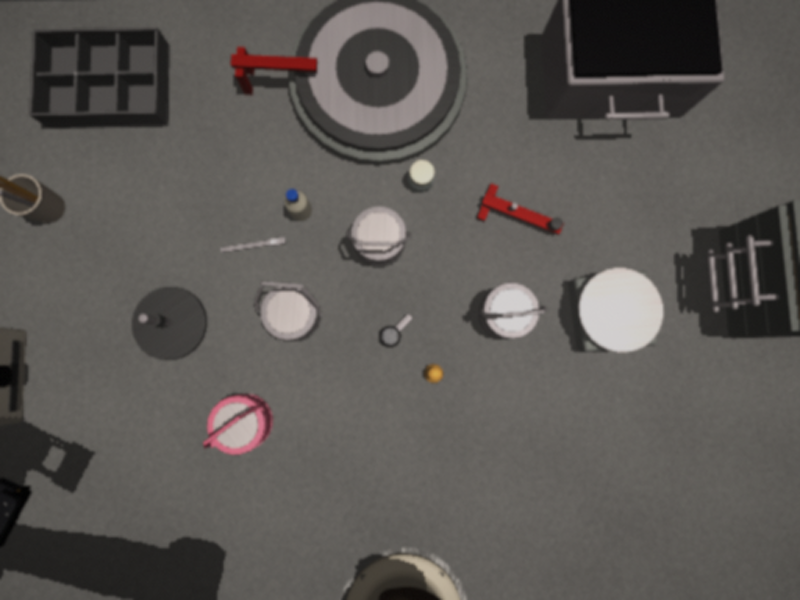

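Scene view (800 px scale): steel pots at (278,312), (412,375) and (502,313); the scale pan is at (162,303) and the pink look-alike at (532,248). In the top view the steel pots are at (512,310), (378,235) and (288,310), the scale is at (620,310) and the pink one at (238,424). The three steel pots fit the description. The pink one is the excluded decoy. I'll confirm this in one enlarged crop.

```bash
cat > h.py <<'E'
import numpy as np,cv2,pickle
def ray(c,u,v):
    f=c['pixels'].shape[0]/2/np.tan(np.radians(c['fovy']/2))
    d=np.asarray(c['orientation'])@np.array([(u-c['cx'])/f,(v-c['cy'])/f,1.]); return np.asarray(c['origin']),d/np.linalg.norm(d)
def plane(c,u,v,z):
    o,d=ray(c,u,v); return o+d*(z-o[2])/d[2]
def tri(c1,p1,c2,p2):
    o1,d1=ray(c1,*p1);o2,d2=ray(c2,*p2)
    t=np.linalg.lstsq(np.c_[d1,-d2],o2-o1,rcond=None)[0]
    a,b=o1+d1*t[0],o2+d2*t[1]; return (a+b)/2,np.linalg.norm(a-b)
E
python3 - <<'E'
from h import *
d=pickle.load(open('c0.pkl','rb'))
P={'scene':[(278,300),(412,355),(502,313)],'top':[(512,310),(378,235),(288,310)]}
rows=[]
for n in('top','scene'):
    row=[]
    for x,y in P[n]:
        u,v=int(x*.64),int(y*.64); w,h=(26,29) if n=='top' else (31,35)
        print(n,'x0,y0',u-w,v-h,'zoom',266/(2*w),300/(2*h))
        row.append(cv2.resize(d[n]['pixels'][v-h:v+h,u-w:u+w,::-1],(266,300),interpolation=cv2.INTER_CUBIC))
    rows.append(np.hstack(row))
im=np.vstack(rows); im=np.clip(im.astype(float)*1.3,0,255).astype(np.uint8)
cv2.imwrite('pics/crop0.png',im)
# bright lids/pan by mask (top)
g=cv2.cvtColor(d['top']['pixels'],cv2.COLOR_RGB2GRAY)
for (x,y),z in zip(P['top']+[(620,310)],(.08,.08,.08,.07)):
    u,v=int(x*.64),int(y*.64); m=np.zeros_like(g); R=24 if z==.08 else 36
    cv2.circle(m,(u,v),R,255,-1); b=((g>125)&(m>0)).astype(np.uint8)
    cs,_=cv2.findContours(b,cv2.RETR_EXTERNAL,cv2.CHAIN_APPROX_NONE)
    pts=np.vstack([c for c in cs if len(c)>8]); hull=cv2.convexHull(pts); e=cv2.fitEllipse(hull)
    print(x,y,e,plane(d['top'],*e[0],z).round(4))
E
```

```text
top x0,y0 301 169 zoom 5.115384615384615 5.172413793103448
top x0,y0 215 121 zoom 5.115384615384615 5.172413793103448
top x0,y0 158 169 zoom 5.115384615384615 5.172413793103448
scene x0,y0 146 157 zoom 4.290322580645161 4.285714285714286
scene x0,y0 232 192 zoom 4.290322580645161 4.285714285714286
scene x0,y0 290 165 zoom 4.290322580645161 4.285714285714286
512 310 ((327.63433837890625, 198.21719360351562), (34.90522003173828, 35.94920349121094), 131.28187561035156) [ 0.5043 -0.1943  0.08  ]
378 235 ((242.08595275878906, 148.45599365234375), (33.65361404418945, 34.076175689697266), 75.035400390625) [0.6418 0.0254 0.08  ]
288 310 ((183.02084350585938, 197.68649291992188), (34.01192855834961, 39.39094543457031), 145.90623474121094) [0.5156 0.1812 0.08  ]
620 310 ((397.4466857910156, 197.94564819335938), (53.12736511230469, 55.8382682800293), 141.78192138671875) [ 0.501  -0.3812  0.07  ]
```

View pics/crop0.png

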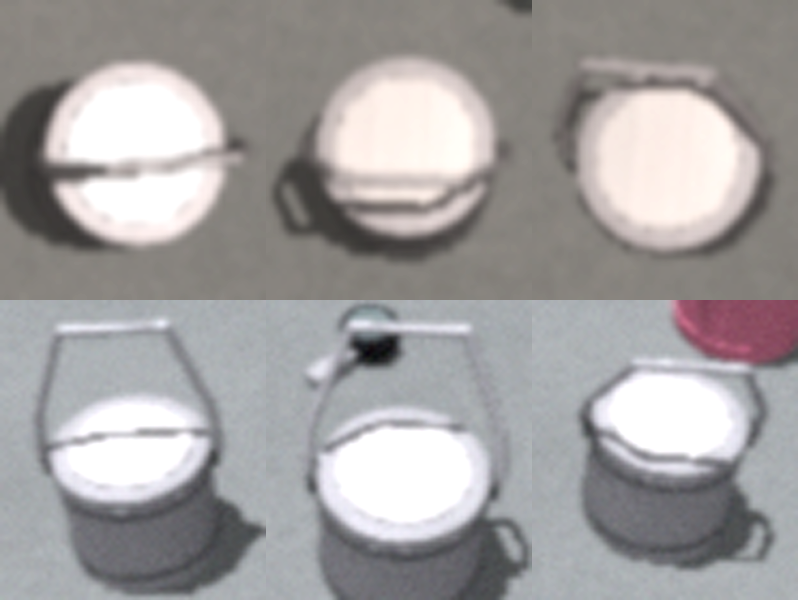

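The crops show three steel pots, none pink, with these handle bars. Top crops: (115,167)-(242,157), (330,182)-(453,182) and (582,65)-(715,75). Scene crops: (57,328)-(170,323), (350,328)-(470,328) and (633,365)-(755,370). Next I'll triangulate them.

Run:
```python
from h import *
d=pickle.load(open('c0.pkl','rb')); T,S=d['top'],d['scene']
t0=[(301,169),(215,121),(158,169)]; s0=[(146,157),(232,192),(290,165)]
tb=[((115,167),(242,157)),((330,182),(453,182)),((582,65),(715,75))]
sb=[((57,328),(170,323)),((350,328),(470,328)),((633,365),(755,370))]
tp=lambda i,p:(t0[i][0]+(p[0]-266*i)/5.115-.5,t0[i][1]+p[1]/5.172-.5)
sp=lambda i,p:(s0[i][0]+(p[0]-266*i)/4.29-.5,s0[i][1]+(p[1]-300)/4.286-.5)
for i in range(3):
    a,ea=tri(T,tp(i,tb[i][0]),S,sp(i,sb[i][1])); b,eb=tri(T,tp(i,tb[i][1]),S,sp(i,sb[i][0]))
    print(i,a.round(4),b.round(4),'mid',((a+b)/2).round(4),'len',np.linalg.norm(a-b).round(4),'ang',np.degrees(np.arctan2(*(a-b)[[1,0]])).round(1),round(ea,4),round(eb,4))
# scene lids & pan: bright ellipses -> triangulate with top centres
g=cv2.cvtColor(S['pixels'],cv2.COLOR_RGB2GRAY)
tc=[(327.6,198.2),(242.1,148.5),(183.0,197.7),(397.4,197.9)]
for k,(x,y) in enumerate([(276,299),(412,362),(504,300),(162,303)]):
    u,v=int(x*.64),int(y*.64); m=np.zeros_like(g); cv2.ellipse(m,(u,v),(21,16) if k<3 else (34,24),0,0,360,255,-1)
    b=((g>150)&(m>0)).astype(np.uint8)
    cs,_=cv2.findContours(b,cv2.RETR_EXTERNAL,cv2.CHAIN_APPROX_NONE)
    e=cv2.fitEllipse(cv2.convexHull(np.vstack([c for c in cs if len(c)>8])))
    print(k,e,tri(T,tc[k],S,e[0]), plane(S,*e[0],.08 if k<3 else .07).round(4))
# bystanders top view rough
for n,p,z in [('jar',(422,172),.055),('loupe',(390,336),.01),('dop',(434,373),.04),('oiler',(293,196),.11),('tangend',(558,227),.04),('rod top',(143,318),.125),('standc',(170,323),.0),('pink',(238,424),.08)]:
    print(n,plane(T,p[0]*.64,p[1]*.64,z).round(3))
```

```text
0 [ 0.4914 -0.1642  0.1634] [ 0.4946 -0.2256  0.1625] mid [ 0.493  -0.1949  0.163 ] len 0.0615 ang 93.0 0.0034 0.0007
1 [0.6083 0.0596 0.1543] [ 6.071e-01 -6.000e-04  1.535e-01] mid [0.6077 0.0295 0.1539] len 0.0602 ang 88.9 0.0033 0.0067
2 [0.5502 0.2075 0.1525] [0.5438 0.1434 0.151 ] mid [0.547  0.1754 0.1517] len 0.0645 ang 84.3 0.0019 0.0017
0 ((175.5319061279297, 190.85546875), (24.590070724487305, 36.02849197387695), 78.41050720214844) (array([ 0.50450089, -0.1949959 ,  0.07926452]), np.float64(0.001292648220219535)) [ 0.5052 -0.1954  0.08  ]
1 ((263.4942321777344, 232.02847290039062), (30.906234741210938, 39.19514083862305), 91.11578369140625) (array([0.64197449, 0.02478362, 0.07853865]), np.float64(0.0011187135005470473)) [0.6432 0.0241 0.08  ]
2 ((322.8544616699219, 190.7542266845703), (28.244319915771484, 36.02037811279297), 87.79013061523438) (array([0.51484967, 0.17951606, 0.08725098]), np.float64(0.0010783768011237579)) [0.5073 0.1811 0.08  ]
3 ((102.04015350341797, 193.93821716308594), (36.80936813354492, 61.23408126831055), 72.73347473144531) (array([ 0.50163559, -0.38373539,  0.066638  ]), np.float64(0.0025902145940962114)) [ 0.5049 -0.3832  0.07  ]
jar [ 0.752 -0.053  0.055]
loupe [0.469 0.01  0.01 ]
dop [ 0.403 -0.063  0.04 ]
oiler [0.699 0.164 0.11 ]
tangend [ 0.652 -0.291  0.04 ]
rod top [0.503 0.398 0.125]
standc [0.503 0.401 0.   ]
pink [0.331 0.26  0.08 ]
```

```bash
python3 -m jog '1 33 -47 0 -8.6;1 33 -47 0 -8.6;1 33 -47 0 -8.6;1 33 -47 0 -8.6;1 33 -48 0 -8.6'; python3 -m jog '1 33 -48 0 -8.6;1 33 -48 0 -8.6;1 33 -49 0 -8.6;1 0 0 0 0;1 0 0 0 0'
python3 - <<'E'
from station import r
s=r.sense();import numpy as np;R=s['ee_rot'];print(s['tcp_pos'],np.degrees(np.arctan2(R[1,1],R[0,1])),R[2,2])
E
```

```text
time_s: 0.72
tcp_pos: [0.4485, 0.3196, 0.2303]
ee_rot: [[0.339, -0.941, -0.0], [-0.941, -0.339, -0.0], [0.0, 0.0, -1.0]]
wrist_force: [1.8, 0.2, 0.4]
gripper_width: 1.0
gripper_force: 0.0
time_s: 1.35
tcp_pos: [0.5467, 0.1761, 0.23]
ee_rot: [[-0.1, -0.995, -0.001], [-0.995, 0.1, -0.0], [0.0, 0.001, -1.0]]
wrist_force: [0.9, 0.6, -0.2]
gripper_width: 0.998
gripper_force: 0.0
[0.5466607  0.17605522 0.23003972] 174.26208558098253 -0.9999994908650086
```

```bash
python3 -m jog '1 0 0 -30 0;1 0 0 -30 0;1 0 0 -20 0;1 0 0 -9 0;0.4 0 0 0 0'; python3 -m jog '0 0 0 0 0;0 0 0 0 0;0 0 0 0 0;0 0 0 0 0;0 0 0 0 0'
```

```text
time_s: 1.98
tcp_pos: [0.5465, 0.1771, 0.1414]
ee_rot: [[-0.098, -0.995, -0.001], [-0.995, 0.098, -0.0], [0.001, 0.0, -1.0]]
wrist_force: [-0.3, 0.7, 0.3]
gripper_width: 0.948
gripper_force: 0.0
time_s: 2.6
tcp_pos: [0.547, 0.1762, 0.1416]
ee_rot: [[-0.1, -0.995, 0.0], [-0.995, 0.1, 0.0], [-0.0, -0.0, -1.0]]
wrist_force: [0.3, 0.1, 0.6]
gripper_width: 0.403
gripper_force: 0.0
```

```bash
python3 -m jog '0 0 0 0 0;0 0 0 0 0;0 0 0 0 0;0 0 0 0 0;0 0 0 0 0'; python3 -m jog '0 0 0 0 0;0 0 0 2 0;0 0 0 4 0;0 0 0 6 0;0 0 0 8 0';python3 -m jog '0 0 0 5 0;0 0 0 0 0;0 0 0 0 0;0 0 0 0 0;0 0 0 0 0'
```

```text
time_s: 3.22
tcp_pos: [0.547, 0.1763, 0.1416]
ee_rot: [[-0.1, -0.995, 0.0], [-0.995, 0.1, 0.0], [-0.0, -0.0, -1.0]]
wrist_force: [0.6, -0.1, 0.3]
gripper_width: 0.05
gripper_force: 30.0
time_s: 3.85
tcp_pos: [0.5469, 0.1762, 0.1616]
ee_rot: [[-0.1, -0.995, -0.0], [-0.995, 0.1, -0.0], [0.0, 0.0, -1.0]]
wrist_force: [0.4, 0.6, -6.3]
gripper_width: 0.05
gripper_force: 30.0
time_s: 4.47
tcp_pos: [0.5468, 0.1763, 0.1663]
ee_rot: [[-0.1, -0.995, -0.0], [-0.995, 0.1, -0.0], [0.0, 0.0, -1.0]]
wrist_force: [0.9, 0.3, -6.8]
gripper_width: 0.055
gripper_force: 30.0
```

6.8 N means this pot is the full one. Next I'll lift it clear of the others and check how it hangs.

```bash
python3 -m jog '0 0 0 10 0;0 0 0 20 0;0 0 0 25 0;0 0 0 25 0;0 0 0 25 0'; python3 -m jog '0 0 0 25 0;0 0 0 25 0;0 0 0 15 0;0 0 0 5 0;0 0 0 0 0'; python3 -m jog '0 0 0 0 0;0 0 0 0 0;0 0 0 0 0'
python3 - <<'E'
from station import r
import cv2,numpy as np
a=r.capture('scene')['pixels'];b=r.capture('top')['pixels']
im=np.hstack([cv2.resize(a[20:320,250:450,::-1],(400,600)),cv2.resize(b[60:360,80:280,::-1],(400,600))])
cv2.imwrite('pics/lift.png',im)
E
```

```text
time_s: 5.1
tcp_pos: [0.5469, 0.1762, 0.2731]
ee_rot: [[-0.1, -0.995, 0.001], [-0.995, 0.1, 0.0], [-0.0, -0.001, -1.0]]
wrist_force: [0.2, 0.9, -6.2]
gripper_width: 0.053
gripper_force: 30.0
time_s: 5.72
tcp_pos: [0.5466, 0.1763, 0.341]
ee_rot: [[-0.1, -0.995, -0.001], [-0.995, 0.1, -0.0], [0.0, 0.001, -1.0]]
wrist_force: [-0.4, 0.5, -6.4]
gripper_width: 0.054
gripper_force: 30.0
time_s: 6.1
tcp_pos: [0.5469, 0.1763, 0.3411]
ee_rot: [[-0.1, -0.995, -0.001], [-0.995, 0.1, -0.0], [0.001, 0.001, -1.0]]
wrist_force: [-0.6, -0.2, -5.5]
gripper_width: 0.056
gripper_force: 30.0
```

View pics/lift.png

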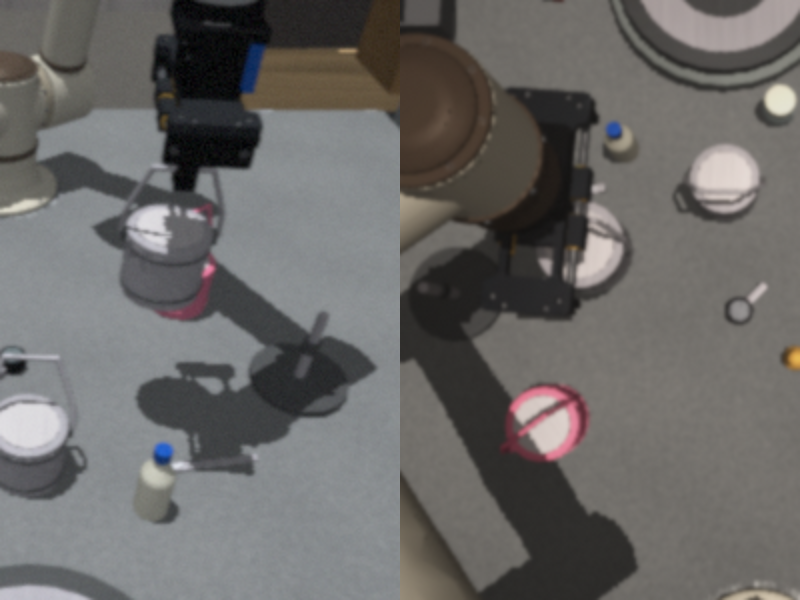

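```bash
python3 -m jog '0 0 -8 0 0;0 -1 -16 0 0;0 -1 -25 0 0;0 -1 -34 0 0;0 -1 -38 0 0'; python3 -m jog '0 -1 -40 0 0;0 -1 -40 0 0;0 -1 -40 0 0;0 -1 -40 0 0;0 -1 -40 0 0';python3 -m jog '0 -1 -40 0 0;0 -1 -40 0 0;0 0 -38 0 0;0 0 -34 0 0;0 0 -30 0 0';python3 -m jog '0 0 -25 0 0;0 0 -20 0 0;0 0 -10 0 0;0 0 -4 0 0;0 0 0 0 0';python3 -m jog '0 0 0 0 0;0 0 0 0 0;0 0 0 0 0;0 0 0 0 0;0 0 0 0 0'
python3 - <<'E'
from station import r
import cv2,numpy as np,pickle
d={n:r.capture(n) for n in('scene','top')};pickle.dump(d,open('c1.pkl','wb'))
a=d['scene']['pixels'];b=d['top']['pixels']
im=np.hstack([cv2.resize(a[20:245,30:180,::-1],(400,600),interpolation=cv2.INTER_CUBIC),cv2.resize(b[85:310,300:450,::-1],(400,600),interpolation=cv2.INTER_CUBIC)])
cv2.imwrite('pics/over.png',im)
E
```

```text
time_s: 6.82
tcp_pos: [0.5425, 0.0533, 0.3418]
ee_rot: [[-0.1, -0.995, 0.0], [-0.995, 0.1, -0.0], [0.0, -0.0, -1.0]]
wrist_force: [0.4, -0.5, -6.4]
gripper_width: 0.055
gripper_force: 30.0
time_s: 7.45
tcp_pos: [0.537, -0.147, 0.3419]
ee_rot: [[-0.1, -0.995, 0.0], [-0.995, 0.1, -0.0], [0.0, -0.0, -1.0]]
wrist_force: [2.1, 0.7, -6.1]
gripper_width: 0.056
gripper_force: 30.0
time_s: 8.07
tcp_pos: [0.5347, -0.3289, 0.3416]
ee_rot: [[-0.101, -0.995, -0.0], [-0.995, 0.101, -0.0], [0.0, 0.0, -1.0]]
wrist_force: [0.7, -0.0, -5.7]
gripper_width: 0.054
gripper_force: 30.0
time_s: 8.7
tcp_pos: [0.5359, -0.3854, 0.3415]
ee_rot: [[-0.099, -0.995, -0.0], [-0.995, 0.099, 0.0], [-0.0, 0.0, -1.0]]
wrist_force: [0.4, -0.5, -6.1]
gripper_width: 0.051
gripper_force: 30.0
time_s: 9.32
tcp_pos: [0.5359, -0.3857, 0.3415]
ee_rot: [[-0.1, -0.995, -0.0], [-0.995, 0.1, -0.0], [0.0, 0.0, -1.0]]
wrist_force: [0.7, 0.3, -5.4]
gripper_width: 0.051
gripper_force: 30.0
```

View pics/over.png

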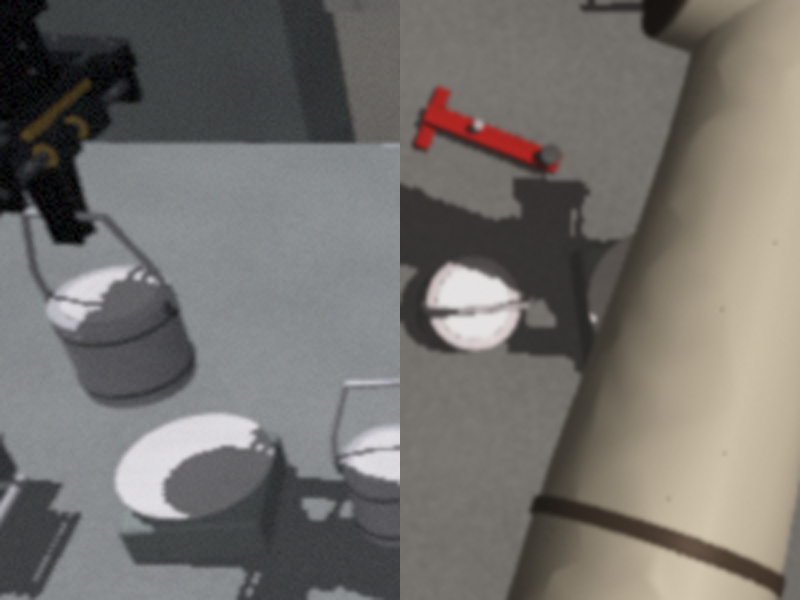

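The pot hangs upright above the scale. In the scene crop its lid runs x 47–175 and y 265–340, centred near (110,301). I'll compare that with the projections for each possible lean.

Run:
```python
from h import *
c=pickle.load(open('c1.pkl','rb'))['scene']
f=192/np.tan(np.radians(c['fovy']/2)); R=np.asarray(c['orientation'])
def crop(p):
    q=(p-np.asarray(c['origin']))@R; uv=q[...,:2]/q[...,2:]*f+[c['cx'],c['cy']]; return (uv-[30,20])*2.667
g=np.array([.5359,-.3857,.3525]); n=np.array([-.995,.1,0]); t=np.linspace(0,2*np.pi,72)
for a in(0,.2,.4,.6):
    piv=g+n*.085*np.sin(a)-[0,0,.085*np.cos(a)]
    for nm,dz,rad in(('lid',.005,.047),('base',-.075,.047)):
        ring=crop(piv+[0,0,dz]+np.c_[rad*np.cos(t),rad*np.sin(t),0*t])
        print(a,nm,ring.min(0).round(),ring.max(0).round(),'ctr',piv.round(4))
print('pan centre', crop(np.array([.5035,-.3825,.07])))
```

```text
0 lid [ 39. 273.] [167. 342.] ctr [ 0.5359 -0.3857  0.2675]
0 base [ 77. 351.] [196. 422.] ctr [ 0.5359 -0.3857  0.2675]
0.2 lid [ 49. 261.] [175. 327.] ctr [ 0.5191 -0.384   0.2692]
0.2 base [ 86. 338.] [203. 407.] ctr [ 0.5191 -0.384   0.2692]
0.4 lid [ 57. 245.] [182. 309.] ctr [ 0.503  -0.3824  0.2742]
0.4 base [ 93. 323.] [208. 390.] ctr [ 0.503  -0.3824  0.2742]
0.6 lid [ 62. 227.] [186. 290.] ctr [ 0.4881 -0.3809  0.2823]
0.6 base [ 97. 306.] [212. 371.] ctr [ 0.4881 -0.3809  0.2823]
pan centre [193.32262095 462.90897537]
```

Observed lean is about 0.17 rad, so the pot centre is near (0.521, -0.387) and its underside near z 0.193. I'll shift dx -17, dy +4 and lower it.

```bash
python3 -m jog '0 -4 1 -6 0;0 -6 2 -12 0;0 -5 1 -18 0;0 -2 0 -18 0;0 0 0 -18 0';python3 -m jog '0 0 0 -15 0;0 0 0 -10 0;0 0 0 -5 0;0 0 0 0 0;0 0 0 0 0'; python3 -m jog '0 0 0 0 0;0 0 0 -2 0;0 0 0 -2 0;0 0 0 -2 0;0 0 0 -2 0'
python3 - <<'E'
from station import r
import cv2,numpy as np,pickle
c=r.capture('scene');pickle.dump(c,open('c2.pkl','wb'))
cv2.imwrite('pics/low.png',cv2.resize(c['pixels'][80:260,40:190,::-1],(500,600),interpolation=cv2.INTER_CUBIC))
E
```

```text
time_s: 10.05
tcp_pos: [0.5182, -0.3816, 0.2688]
ee_rot: [[-0.1, -0.995, -0.0], [-0.995, 0.1, 0.0], [-0.0, 0.0, -1.0]]
wrist_force: [1.1, 0.4, -6.2]
gripper_width: 0.052
gripper_force: 30.0
time_s: 10.68
tcp_pos: [0.5193, -0.382, 0.2403]
ee_rot: [[-0.1, -0.995, 0.001], [-0.995, 0.1, -0.001], [0.001, -0.001, -1.0]]
wrist_force: [0.3, -0.1, -7.0]
gripper_width: 0.059
gripper_force: 30.0
time_s: 11.3
tcp_pos: [0.5189, -0.3817, 0.2313]
ee_rot: [[-0.1, -0.995, -0.0], [-0.995, 0.1, 0.0], [-0.0, 0.0, -1.0]]
wrist_force: [-0.2, 0.5, -6.4]
gripper_width: 0.054
gripper_force: 30.0
```

View pics/low.png

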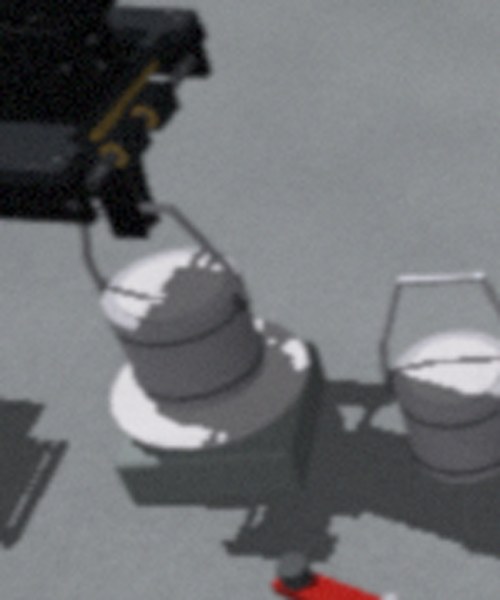

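Run:
```python
from h import *
c=pickle.load(open('c2.pkl','rb'))
f=192/np.tan(np.radians(c['fovy']/2)); R=np.asarray(c['orientation']); t=np.linspace(0,2*np.pi,72)
def crop(p):
    q=(p-np.asarray(c['origin']))@R; uv=q[...,:2]/q[...,2:]*f+[c['cx'],c['cy']]; return (uv-[40,80])*3.333
for nm,x,y,z,rad in(('base',.503,-.382,.084,.047),('lid',.503,-.382,.164,.047),('lid+y10',.503,-.372,.164,.047),('lid+x10',.513,-.382,.164,.047),('pan',.5035,-.3825,.07,.072)):
    k=crop(np.array([x,y,z])+np.c_[rad*np.cos(t),rad*np.sin(t),0*t]); print(nm,k.min(0).round(),k.max(0).round())
```

```text
base [138. 324.] [268. 409.]
lid [101. 243.] [241. 327.]
lid+y10 [115. 243.] [255. 327.]
lid+x10 [ 96. 251.] [237. 336.]
pan [107. 317.] [306. 448.]
```

The pot is centred on the pan to within about 5 mm. I'll lower it slowly and watch the force.

```bash
python3 -m jog '0 0 1 -2 0;0 0 1 -2 0;0 0 1 -2 0;0 0 0 -2 0;0 0 0 -2 0';python3 -m jog '0 0 0 -2 0;0 0 0 -2 0;0 0 0 -2 0;0 0 0 -1 0;0 0 0 0 0';python3 -m jog '0 0 0 -2 0;0 0 0 -2 0;0 0 0 -2 0;0 0 0 0 0;0 0 0 0 0'
```

```text
time_s: 11.98
tcp_pos: [0.5189, -0.3787, 0.2214]
ee_rot: [[-0.1, -0.995, 0.0], [-0.995, 0.1, -0.0], [0.0, -0.0, -1.0]]
wrist_force: [0.2, 0.3, -6.6]
gripper_width: 0.054
gripper_force: 30.0
time_s: 12.6
tcp_pos: [0.5191, -0.3788, 0.2148]
ee_rot: [[-0.1, -0.995, 0.001], [-0.995, 0.1, -0.0], [0.0, -0.001, -1.0]]
wrist_force: [1.3, 0.1, -5.7]
gripper_width: 0.052
gripper_force: 30.0
time_s: 13.22
tcp_pos: [0.5192, -0.3788, 0.2089]
ee_rot: [[-0.099, -0.995, 0.001], [-0.995, 0.099, -0.0], [0.0, -0.001, -1.0]]
wrist_force: [0.3, 0.7, -1.3]
gripper_width: 0.055
gripper_force: 30.0
```

```bash
python3 -m jog '0 0 0 -1 0;0 0 0 -1 0;0 0 0 0 0;0 0 0 0 0;0 0 0 0 0'; python3 -m jog '0 0 0 0 0;0 0 0 0 0'
```

```text
time_s: 13.85
tcp_pos: [0.519, -0.3788, 0.2067]
ee_rot: [[-0.1, -0.995, 0.0], [-0.995, 0.1, -0.0], [0.0, -0.0, -1.0]]
wrist_force: [1.1, 0.8, -1.8]
gripper_width: 0.055
gripper_force: 30.0
time_s: 14.1
tcp_pos: [0.5189, -0.3787, 0.2066]
ee_rot: [[-0.1, -0.995, 0.0], [-0.995, 0.1, -0.0], [0.0, -0.0, -1.0]]
wrist_force: [1.4, 0.7, -1.7]
gripper_width: 0.055
gripper_force: 30.0
```

```bash
python3 -m jog '0 0 0 -1 0;0 0 0 -1 0;0 0 0 0 0;0 0 0 0 0'; python3 -m jog '0 0 0 -1 0;0 0 0 0 0;0 0 0 0 0'
```

```text
time_s: 14.6
tcp_pos: [0.5189, -0.3787, 0.2046]
ee_rot: [[-0.1, -0.995, 0.0], [-0.995, 0.1, -0.0], [0.0, -0.0, -1.0]]
wrist_force: [1.2, 1.8, -0.8]
gripper_width: 0.053
gripper_force: 30.0
time_s: 14.98
tcp_pos: [0.519, -0.3787, 0.2036]
ee_rot: [[-0.1, -0.995, 0.0], [-0.995, 0.1, -0.0], [0.0, -0.0, -1.0]]
wrist_force: [0.6, 0.4, -1.3]
gripper_width: 0.058
gripper_force: 30.0
```

```bash
python3 -m jog '0.15 0 0 0 0;0.2 0 0 0 0;0.3 0 0 0 0;0.5 0 0 0 0;0.5 0 0 0 0';python3 -m jog '0.5 0 0 0 0;0.5 0 0 0 0;0.5 0 0 15 0;0.5 0 0 30 0;0.5 0 0 40 0';python3 -m jog '0.5 0 0 50 0;0.5 0 60 10 0;0.5 -30 50 0 0;0.5 -50 30 0 0;0.5 -50 30 0 0';python3 -m jog '0.5 -50 50 0 0;0.5 -50 50 0 0;0.5 0 0 0 0;0.5 0 0 0 0'
python3 - <<'E'
from station import r
import cv2,numpy as np,pickle
d={n:r.capture(n) for n in('scene','top')};pickle.dump(d,open('c3.pkl','wb'))
im=np.hstack([cv2.resize(d['scene']['pixels'][80:350,40:220,::-1],(400,600),interpolation=cv2.INTER_CUBIC),cv2.resize(d['top']['pixels'][70:310,270:430,::-1],(400,600),interpolation=cv2.INTER_CUBIC)])
cv2.imwrite('pics/done.png',im)
E
```

```text
time_s: 15.6
tcp_pos: [0.5188, -0.3788, 0.2036]
ee_rot: [[-0.1, -0.995, -0.0], [-0.995, 0.1, -0.0], [0.0, 0.0, -1.0]]
wrist_force: [-0.7, -0.4, -0.1]
gripper_width: 0.437
gripper_force: 0.0
time_s: 16.23
tcp_pos: [0.5186, -0.3786, 0.2898]
ee_rot: [[-0.1, -0.995, -0.001], [-0.995, 0.1, 0.0], [-0.0, 0.001, -1.0]]
wrist_force: [0.7, 0.3, 0.2]
gripper_width: 0.499
gripper_force: 0.0
time_s: 16.85
tcp_pos: [0.3877, -0.2078, 0.3497]
ee_rot: [[-0.099, -0.995, 0.002], [-0.995, 0.099, -0.001], [0.001, -0.002, -1.0]]
wrist_force: [0.2, 1.0, 1.5]
gripper_width: 0.505
gripper_force: 0.0
time_s: 17.35
tcp_pos: [0.3008, -0.1203, 0.3498]
ee_rot: [[-0.098, -0.995, 0.003], [-0.995, 0.098, -0.0], [-0.0, -0.003, -1.0]]
wrist_force: [0.5, -0.4, -0.0]
gripper_width: 0.5
gripper_force: 0.0
```

View pics/done.png

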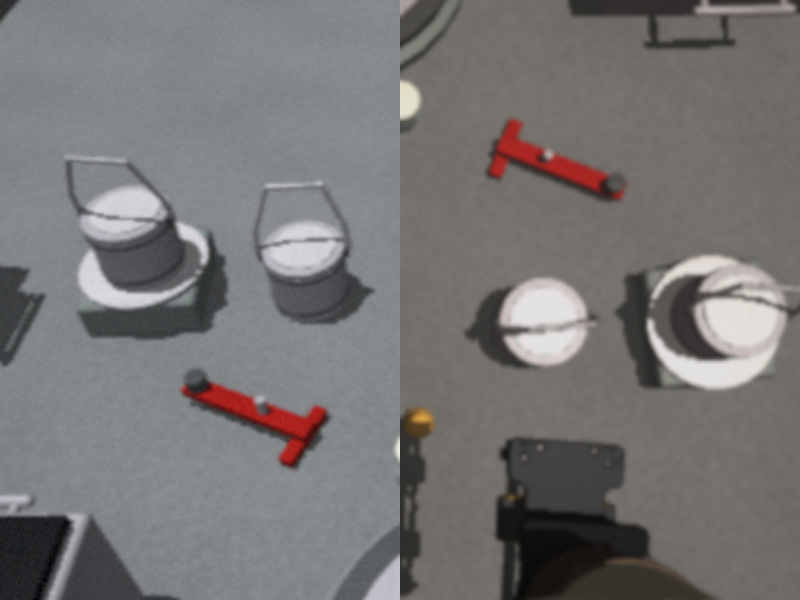

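Run:
```python
from h import *
d=pickle.load(open('c3.pkl','rb'));T,S=d['top'],d['scene']
# edges by eye: top crop lid x 694-787,y 264-358; pan x 647-780,y 256-389; scene crop lid x 80-173,y 187-240
L=(270+(740.5-400)/2.5-.5,70+311/2.5-.5); P=(270+(713.5-400)/2.5-.5,70+322.5/2.5-.5)
Ls=(40+126.5/2.222-.5,80+213/2.222-.5); Ps=(40+145/2.222-.5,80+263/2.222-.5)
for z in(.135,.13): print('lid',plane(T,*L,z),plane(S,*Ls,z))
print('pan',plane(T,*P,.055),plane(S,*Ps,.055))
print(tri(T,L,S,Ls),tri(T,P,S,Ps))
```

```text
lid [ 0.50532654 -0.3774064   0.135     ] [ 0.50748565 -0.37758954  0.135     ]
lid [ 0.50577334 -0.37944438  0.13      ] [ 0.50171988 -0.38079254  0.13      ]
pan [ 0.50087949 -0.37999834  0.055     ] [ 0.50390583 -0.38080229  0.055     ]
(array([ 0.5055377 , -0.37840453,  0.13324744]), np.float64(0.0005334196574409321)) (array([ 0.50120977, -0.38169093,  0.05222735]), np.float64(0.0012187162233668607))
```

The pot is within about 5 mm of the pan's centre and the pan has sunk to about z 0.054, which fits the full pot. The other two pots were never touched.

```bash
python3 -c "
from station import r
print(r.finish_job())"
```

```text
the job is handed in; nothing more can be done
None
```

I found the full pot on the first lift (about 6.3 N), stood it upright within about 5 mm of the pan's centre, left the two empty pots untouched, and handed the job in; no verdict was reported back.

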